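# Park microscope objectives in order of length

### The arm

A 6-joint arm with a two-finger parallel gripper is mounted at the origin on the work surface. World frame = base frame: x ahead of the robot, y to its left, z up, the work surface at z = 0. Lengths are in m, angles in degrees, forces in N, time in s.
With the tool pointing down it reaches from about 0.325 to 0.775 m from the base axis. Payload 5.5 kg.
Tool frame: the origin (TCP) lies at the centre of the arm's flange, where the gripper is bolted on; the fingertips stand 182 mm ahead of it and the grasp point (between the pads) lies 163 mm ahead of it; z points along the fingers, y is the direction in which the jaws open and shut (so a half turn about z gives the same grasp; the last joint's range is limited). The gripper opens to 88 mm and grips with 3 to 60 N. Pads are 20 mm wide; open, the fingers measure 115 mm over their backs; the gripper's body (75 mm by 178 mm) begins 61 mm behind the grasp point.
Start: joints at [68.142, 5.22, 70.514, -0, 104.267, -3.249], TCP at [0.191, 0.569, 0.405] pointing down, gripper open.
Joint ranges: [-164.24, 164.24], [-49.07, 125.15], [9.68, 141.18], [-86.29, 266.29], [3.28, 154.24], [-151.56, 151.56]. Speed limits (degrees/s): [147.25, 147.25, 172.46, 180, 180, 180].

### API

Orientations are given as [roll, pitch, yaw] about the fixed x, y, z axes, in that order (R = Rz(yaw) Ry(pitch) Rx(roll)).
In Python, from station import r gives the robot as it stands. The module is installed in compiled form; this text tells all that it offers. Calls block until the motion is done:
- r.reach(position, orientation): joint-space move of the TCP to a pose.
- r.servo_line(position, rotation=None, speed=0.15): straight line of the TCP; rotation=None keeps the orientation; speed is the mean speed in m/s.
- r.move_joints(angles): joint-space move.
- r.let_go() and r.grab(squeeze=None): open the fingers fully, or close them until they stop; squeeze is the grip in N (None keeps the last).
- r.wait(seconds).
- r.inverse_kinematics(position, orientation): joint angles nearest the present ones, or None.
- r.sense(): the state.
- r.snapshot(name): name is "scene" or "top" or "wrist"; returns a dict with "frame" (384x512x3 uint8, red, green, blue), "fx", "fy", "cx", "cy" (pixels), "R" (3x3) and "t" (3): a world point X has camera coordinates R X + t. Camera axes: x right, y down, z forward; pixel columns grow to the right and rows downward; lengths in m; the calibration is good to about 2 mm. A picture is of the moment at which its call begins. There is no depth.
A pose or a line that the arm cannot do raises r.IKError and nothing moves.
- r.hand_in(): hands the job in, once; it reports no verdict.
The state is a dict: "clock": time; "joints": joint angles; "joint_vel": joint speeds; "joint_torque": joint torques, N m; "tcp_pos": TCP position; "orientation": TCP orientation; "contact_force": force on the tool from outside, world axes, zero at the start; "torque": the same for the moment, N m; "opening": finger opening in m.
Only numpy, scipy, OpenCV 4.12 (cv2) and the standard library are available. Lean on these libraries where they do the work, as an engineer would, in place of code of your own. Each camera call takes 0.05 s, during which the arm holds its last target. There are 200 camera calls.

### The job

Stand the four microscope objectives on the cork pads of the parking rail in order of length, one centred on each pad: the shortest on the pad next to the thumbscrew, then longer and longer, with the longest at the far end. Keep the objectives upright the whole time, front lens up, and do not knock over the oil bottle.

Things in the scene. Friction and masses are not known exactly. Their poses are not given: they have to be found in the camera images.
- objective_a_center (a point): Microscope objective, the second longest: 54 mm tall, about 130 g, standing loose and upright on a grey mat (mat 3 mm thick). Black round barrel, 26 mm in diameter, straight from its flat foot up to 44 mm, then a bright metal cone narrowing over the last 10 mm to the front lens (12 mm across at the top). The point is its centre, 27 mm above its foot; z is its own long axis, up from foot to front lens.
- objective_b_center (a point): Microscope objective, the shortest, with the widest front lens: 32 mm tall, about 80 g, standing loose and upright on a grey mat (mat 3 mm thick). Black round barrel, 26 mm in diameter, straight from its flat foot up to 22 mm, then a bright metal cone narrowing over the last 10 mm to the front lens (20 mm across at the top). The point is its centre, 16 mm above its foot; z is its own long axis, up from foot to front lens.
- objective_c_center (a point): Microscope objective, the longest, with the narrowest front lens: 65 mm tall, about 150 g, standing loose and upright on a grey mat (mat 3 mm thick). Black round barrel, 26 mm in diameter, straight from its flat foot up to 55 mm, then a bright metal cone narrowing over the last 10 mm to the front lens (9 mm across at the top). The point is its centre, 32.5 mm above its foot; z is its own long axis, up from foot to front lens.
- objective_d_center (a point): Microscope objective, the second shortest: 43 mm tall, about 100 g, standing loose and upright on a grey mat (mat 3 mm thick). Black round barrel, 26 mm in diameter, straight from its flat foot up to 33 mm, then a bright metal cone narrowing over the last 10 mm to the front lens (16 mm across at the top). The point is its centre, 21.5 mm above its foot; z is its own long axis, up from foot to front lens.
- pad_p: One of four identical cork pads fixed in a row along the parking rail: a flat disc, 44 mm in diameter, 3 mm thick. Origin at the centre of its underside, which is 12 mm above the bench, so its top is 15 mm above the bench. The letters are in no order: which pad is where in the row differs each time.
- pad_q: One of four identical cork pads fixed in a row along the parking rail: a flat disc, 44 mm in diameter, 3 mm thick. Origin at the centre of its underside, which is 12 mm above the bench, so its top is 15 mm above the bench. The letters are in no order: which pad is where in the row differs each time.
- pad_r: One of four identical cork pads fixed in a row along the parking rail: a flat disc, 44 mm in diameter, 3 mm thick. Origin at the centre of its underside, which is 12 mm above the bench, so its top is 15 mm above the bench. The letters are in no order: which pad is where in the row differs each time.
- pad_s: One of four identical cork pads fixed in a row along the parking rail: a flat disc, 44 mm in diameter, 3 mm thick. Origin at the centre of its underside, which is 12 mm above the bench, so its top is 15 mm above the bench. The letters are in no order: which pad is where in the row differs each time.
- rail: Parking rail: flat aluminium bar, 300 x 60 x 12 mm, fixed on the bench and lying at any angle. Origin at the centre of its underside, x along its length, z up. Near its -x end stands the only thumbscrew (dark steel head 20 mm in diameter, top 32 mm above the bench), 134 mm from the centre; it marks the start of the row. The pads lie along its centre line, about 62 mm apart: the first about 44 mm from the thumbscrew's axis, the last about 230 mm.
- oil_bottle: Bystander: small amber bottle of immersion oil, 32 mm in diameter, 70 mm tall, standing loose beyond the work. Origin at the centre of its underside, z up.

How it is judged:
By the outcome, as a careful person would: the job done as asked, in the order asked, and still so for the second after the job is handed in, with the robot touching nothing.
It also fails if it takes over 120 s, if anything falls off the work surface, if the arm or the gripper's body presses on something with over 40 N, if the wrist force passes 120 N, or if a joint passes its speed limit or range.

## Working session

There is one attempt and no reset: what is moved stays moved. The work goes in short steps, each a Python script; the robot and the scene stay as the last script left them, time stands still between calls to the robot, and variables do not carry over. Pictures are saved under pics/ and viewed, about 12 in all and at most 16, crops included, and the job is handed in when it is done.

```bash
mkdir -p pics
python3 - <<'E'
from station import r
import cv2,numpy as np
for n in("top","scene"):
    s=r.snapshot(n); np.savez(f"pics/{n}0.npz",**s); cv2.imwrite(f"pics/{n}0.png",cv2.cvtColor(cv2.resize(s["frame"],(768,576)),cv2.COLOR_RGB2BGR))
    R,t=np.array(s["R"]),np.array(s["t"]); print(n,s["fx"],s["cx"],s["cy"],-R.T@t,R[2])
print(r.sense())
E
```

```text
top 417.07400471294704 248.5713278321757 187.15620493196087 [0.46948187 0.02575658 0.95415818] [ 0.14178981  0.00697198 -0.98987224]
scene 499.93995561902875 254.8593310888118 193.92932330853637 [ 1.14916866 -0.49583182  0.74318055] [-0.52611959  0.49624173 -0.69061011]
{'clock': 0.1, 'joints': array([ 6.81416160e+01,  5.25936117e+00,  7.05732429e+01,  9.64294585e-04,
        1.04268801e+02, -3.24900990e+00]), 'joint_vel': array([-0.07157573, -0.16964077, -0.13090066,  0.03386234,  0.04364852,
        0.05636541]), 'joint_torque': array([ 1.87004429e-03, -4.47857630e+01, -4.07572496e+01,  7.00330571e-02,
        2.83869845e-02, -7.17514445e-05]), 'tcp_pos': array([0.19149049, 0.56867729, 0.40363089]), 'orientation': array([-1.79898811e+02, -6.68064595e-03,  1.61390857e+02]), 'contact_force': array([-0.06444105,  0.14800694,  0.74101415]), 'torque': array([ 0.00129315,  0.0205816 , -0.0309988 ]), 'opening': 0.08781788064801474}
```

View pics/top0.png

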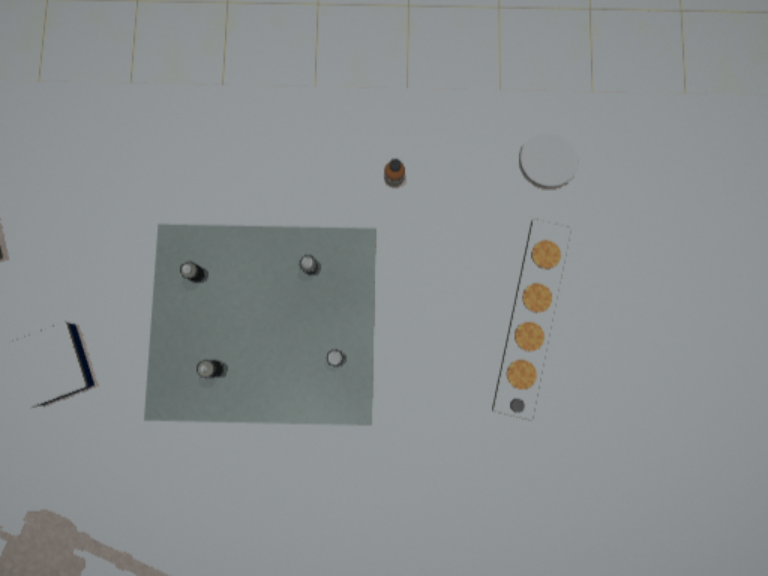

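View pics/scene0.png

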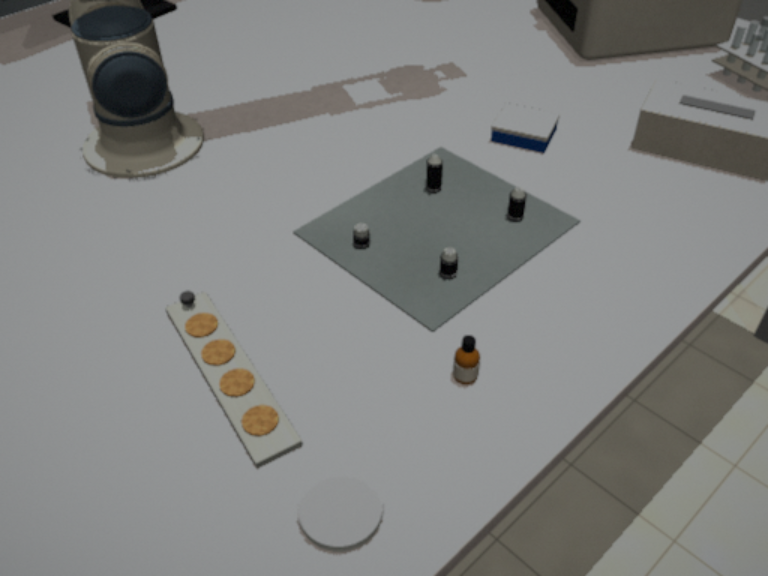

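The top view (768-wide scale) shows objectives at (189,269), (308,264), (206,368) and (335,358), pads at (545,254), (537,297), (529,336) and (521,374), and the thumbscrew at (517,405). The bottle is at (395,172). Matching with the scene view suggests (206,368)=C, (189,269)=A, (308,264)=D and (335,358)=B. I'll measure and check heights by triangulation.

```bash
cat > h.py <<'E'
import numpy as np,cv2
def cast(s,u,v,z):
    R,t=np.array(s["R"]),np.array(s["t"]); c=-R.T@t
    d=R.T@np.array([(u-s["cx"])/s["fx"],(v-s["cy"])/s["fy"],1]); return c+d*(z-c[2])/d[2]
def tri(s1,p1,s2,p2):
    P=[np.array([[s["fx"],0,s["cx"]],[0,s["fy"],s["cy"]],[0,0,1]])@np.c_[s["R"],s["t"]] for s in(s1,s2)]
    X=cv2.triangulatePoints(P[0],P[1],np.array(p1,float),np.array(p2,float)).ravel(); return X[:3]/X[3]
def blobs(m,lo,hi):
    n,l,st,c=cv2.connectedComponentsWithStats(m.astype(np.uint8)); return [(c[i],st[i]) for i in range(1,n) if lo<=st[i][4]<=hi]
def project(s,X):
    q=np.array(s["R"])@X+np.array(s["t"]); return np.array([s["cx"]+s["fx"]*q[0]/q[2],s["cy"]+s["fy"]*q[1]/q[2]])
E
python3 - <<'E'
from h import *
T,S=[dict(np.load(f"pics/{n}0.npz")) for n in("top","scene")]
hsv=[cv2.cvtColor(s["frame"],cv2.COLOR_RGB2HSV) for s in(T,S)]
np.set_printoptions(precision=4,suppress=True)
pads=[[b for b in blobs((h[...,0]<25)&(h[...,1]>110)&(h[...,2]>150),100,2000)] for h in hsv]
for k,s in enumerate((T,S)):
    for c,st in pads[k]: print("TS"[k],"pad",c,st[4],cast(s,*c,.015))
def spot(k,u,v,w=12):
    u,v=int(u*2/3),int(v*2/3); f=cv2.cvtColor((T,S)[k]["frame"],cv2.COLOR_RGB2GRAY)[v-w:v+w,u-w:u+w]
    bg=np.median(f); print("bg",bg,"max",f.max(),"min",f.min())
    m=f>bg+20; b=max(blobs(m,2,500),key=lambda b:b[1][4],default=None)
    d=f<60; db=max(blobs(d,2,500),key=lambda b:b[1][4],default=None)
    o=np.array([u-w,v-w]); return (b[0]+o,b[1][4]) if b else None,(db[0]+o,db[1]) if db else None
for n,pt,ps,H in(("A",(189,269),(517,202),54),("B",(335,358),(361,235),32),("C",(206,368),(434,172),65),("D",(308,264),(449,262),43)):
    a,b=spot(0,*pt),spot(1,*ps); print(n,a,b)
    if a[0] and b[0]: print("  tri",tri(T,a[0][0],S,b[0][0]),"top cast",cast(T,*a[0][0],.003+H/1000-.004))
a=spot(0,517,405); print(a,cast(T,*a[1][0],.032)); 
print("bottle base",cast(T,395*2/3,180*2/3,0))
E
```

```text
bg 107.0 max 148 min 14
bg 103.0 max 151 min 0
A ((array([124., 179.]), np.int32(21)), (array([131.8701, 182.8961]), array([11,  9, 12, 12, 77], dtype=int32))) ((array([349.5897, 124.4872]), np.int32(78)), (array([343.5959, 138.6918]), array([  6,   8,  12,  16, 146], dtype=int32)))
  tri [0.6141 0.3078 0.0593] top cast [0.611  0.3054 0.053 ]
bg 115.0 max 146 min 53
bg 105.0 max 140 min 0
B ((array([222.1316, 238.2632]), np.int32(38)), (array([228.3333, 237.6667]), array([17, 11,  2,  2,  3], dtype=int32))) ((array([240.069 , 150.6897]), np.int32(29)), (array([240.4598, 160.7241]), array([ 8, 10, 10, 12, 87], dtype=int32)))
  tri [0.4864 0.0869 0.0366] top cast [0.4871 0.088  0.031 ]
bg 108.0 max 148 min 17
bg 102.0 max 151 min 0
C ((array([134.875, 245.   ]), np.int32(8)), (array([144.2763, 245.7105]), array([15,  7,  9, 12, 76], dtype=int32))) ((array([279.8621, 103.4483]), np.int32(29)), (array([289.075 , 117.4875]), array([  7,   7,  11,  17, 160], dtype=int32)))
  tri [0.4594 0.2563 0.0726] top cast [0.4684 0.27   0.064 ]
bg 111.0 max 149 min 32
bg 101.5 max 144 min 0
D ((array([204.85, 174.35]), np.int32(20)), (array([208.6786, 179.3929]), array([11, 10,  8,  9, 28], dtype=int32))) ((array([299.4 , 166.72]), np.int32(25)), (array([298.1719, 178.9922]), array([  6,   9,  12,  15, 128], dtype=int32)))
  tri [0.626  0.1294 0.0478] top cast [0.6269 0.1298 0.042 ]
bg 150.0 max 152 min 57Traceback (most recent call last):
  File "<stdin>", line 17, in <module>
TypeError: 'NoneType' object is not subscriptable
```

Triangulated cone heights (59, 37, 73 and 48 mm) fit the identities A, B, C and D. Only the pad threshold was wrong. I'll measure the pads next, then move above B and look with the wrist camera.

Run:
```python
from h import *
from station import r
np.set_printoptions(precision=4,suppress=True)
T,S=[dict(np.load(f"pics/{n}0.npz")) for n in("top","scene")]
print("padpix",T["frame"][169,363],S["frame"][279,173])
P={}
for k,s in(("T",T),("S",S)):
    h=cv2.cvtColor(s["frame"],cv2.COLOR_RGB2HSV)
    m=(h[...,0]>5)&(h[...,0]<28)&(h[...,1]>90)&(h[...,2]>90); m[:, :] = cv2.morphologyEx(m.astype(np.uint8),cv2.MORPH_CLOSE,np.ones((3,3)))>0
    P[k]=sorted([cast(s,*c,.015) for c,st in blobs(m,150,1500) if (c[0]>330 if k=="T" else c[0]<220)],key=lambda p:p[0])
    print(k,np.array(P[k])[:,:2])
g=cv2.cvtColor(T["frame"],cv2.COLOR_RGB2GRAY)[260:282,334:356]; b=max(blobs(g<100,10,200),key=lambda b:b[1][4]); ts=cast(T,*(b[0]+[334,260]),.032); print("thumb",ts)
p=np.array(P["T"]); print("from thumb",np.linalg.norm(p[:,:2]-ts[:2],axis=1),"gaps",np.linalg.norm(np.diff(p[:,:2],axis=0),axis=1))
d=p[-1]-p[0]; phi=np.degrees(np.arctan2(d[1],d[0])); print("phi",phi)
yaw=phi+180
r.reach([.487,.088,.33],[180,0,yaw]); s=r.snapshot("wrist"); np.savez("pics/w0.npz",**s)
st=r.sense(); print(st["clock"],st["tcp_pos"],st["orientation"],st["joints"])
cv2.imwrite("pics/w0.png",cv2.cvtColor(s["frame"],cv2.COLOR_RGB2BGR)); R=np.array(s["R"]);print("cam",-R.T@s["t"],R[2],project(s,np.array([.487,.088,.035])))
```

```text
padpix [149 112  66] [138 102  61]
T [[ 0.4691 -0.1903]
 [ 0.5255 -0.2028]
 [ 0.5841 -0.2155]
 [ 0.6507 -0.2299]]
S [[ 0.469  -0.1916]
 [ 0.5255 -0.2039]
 [ 0.584  -0.2169]
 [ 0.6512 -0.2317]]
thumb [ 0.4246 -0.1792  0.032 ]
from thumb [0.0459 0.1037 0.1636 0.2317] gaps [0.0578 0.0599 0.0681]
phi -12.323544585546154
2.2 [0.487  0.0887 0.3302] [179.9832   0.0176 167.7477] [  6.3836 -11.2226  93.9172   0.0104  97.2833 -71.3628]
cam [0.4107 0.1054 0.3104] [ 0.2768 -0.0603 -0.959 ] [257.3759 191.9241]
```

View pics/w0.png

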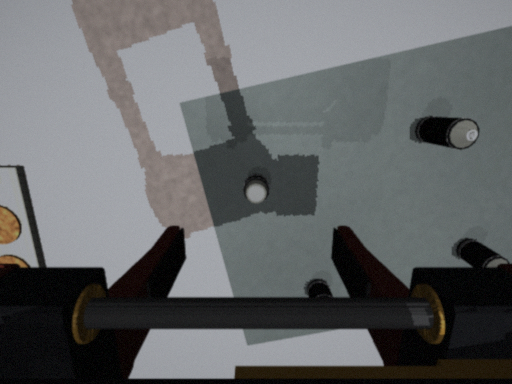

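The wrist view shows B's lens at about (256,189), against (257,192) predicted. C is at (460,133), and A and D are partly visible. The pads fit the rail spec, with the first 46 mm from the thumbscrew and the last 232 mm. Both cameras agree on them within 2 mm. I'll pick B next.

```bash
cat >> h.py <<'E'
YAW=167.68
OBJ={"A":(.054,.611,.3054),"B":(.032,.4870,.0878),"C":(.065,.466,.265),"D":(.043,.6265,.1297)}
PAD={"B":(.4691,-.1907),"D":(.5255,-.2032),"A":(.5841,-.2160),"C":(.6509,-.2306)}  # top/scene mean
def lens(s,n,xy):
    """lens-top/cone centre from bright blob near the predicted pixel"""
    H=OBJ[n][0]; p=project(s,np.array([*xy,H-.001])); u,v=p.round().astype(int); w=28
    g=cv2.cvtColor(s["frame"],cv2.COLOR_RGB2GRAY)[v-w:v+w,u-w:u+w]
    m=g>np.percentile(g,70)+18; o=np.array([u-w,v-w])
    b=[b for b in blobs(m,40,900)]
    if not b: return None
    b=min(b,key=lambda b:np.linalg.norm(b[0]+o-p)); return b[0]+o,b[1][4],cast(s,*(b[0]+o),H-.001)
E
python3 - <<'E'
from h import *
np.set_printoptions(precision=4,suppress=True)
s=dict(np.load("pics/w0.npz"))
g=cv2.cvtColor(s["frame"],cv2.COLOR_RGB2GRAY)
print(g[176:206:2,240:274:2]); print(s["fx"])
for n in "BC": print(n,lens(s,n,OBJ[n][1:]))
print(cast(s,463,133,.068))
E
```

```text
[[ 61  64  61  61  44  29  18  12  12  13  10  31  48  49  47  56  58]
 [ 58  62  60  45  25  20  27  19  24  31  23  13  23  42  46  54  63]
 [ 63  60  52  34  33  21  34  41  39  36  30  20  24  32  52  51  66]
 [ 61  62  57  31  30  41  50  53  49  53  49  39  18  23  47  51  61]
 [ 61  63  65  25  45  60  87 103 107  95  76  49  41  23  46  54  62]
 [ 62  59  37  41  64 114 133 135 138 135 119  99  52  31  38  60  59]
 [ 62  60  28  54 105 140 149 143 146 144 145 133  92  38  25  56  60]
 [ 61  58  25  76 132 146 147 148 149 147 146 146 115  54  32  62  64]
 [ 65  61  35  82 136 147 145 149 146 148 145 148 126  75  35  60  64]
 [ 60  60  39  87 137 144 146 148 144 147 144 144 131  67  31  62  60]
 [ 65  64  49  63 127 144 146 144 146 146 148 144 121  46  61  62  61]
 [ 58  60  59  51 106 135 142 144 146 147 142 125  83  48  66  63  61]
 [ 62  62  62  62  69 109 133 138 141 139 123 104  66  63  66  61  61]
 [ 61  62  58  62  63  67  92 107 105  97  82  67  60  56  60  59  61]
 [ 59  59  63  62  61  64  63  62  63  64  63  57  62  61  63  60  56]]
297.6047530492698
B (array([255.6174, 193.0675]), np.int32(311), array([0.4889, 0.0858, 0.031 ]))
C (array([471.3238, 134.5905]), np.int32(105), array([0.4686, 0.2704, 0.064 ]))
[0.465  0.2612 0.068 ]
```

```bash
sed -i 's/H-.001/H+.002/g' h.py
cat >> h.py <<'E'
from station import r
O=[180,0,YAW]
def look(n,xy,f):
    r.reach([*xy,.33],O); s=r.snapshot("wrist"); np.savez(f"pics/{f}.npz",**s); cv2.imwrite(f"pics/{f}.png",cv2.cvtColor(s["frame"],cv2.COLOR_RGB2BGR))
    return s
def pick(n,xy,h=.021):
    xy=list(xy); r.reach([*xy,.27],O); r.servo_line([*xy,.163+.003+h],speed=.1); r.grab(20)
    s=r.sense(); print(n,"grab",s["opening"],s["tcp_pos"],s["contact_force"],s["clock"])
    r.servo_line([*xy,.30],speed=.15); print(" lifted",r.sense()["opening"])
def place(n,xy,h=.021):
    xy=list(xy); r.reach([*xy,.30],O); r.servo_line([*xy,.163+.015+h+.004],speed=.15); r.servo_line([*xy,.163+.015+h+.0005],speed=.02)
    s=r.sense(); print(" down",s["tcp_pos"],s["contact_force"],s["opening"]); r.let_go(); r.servo_line([*xy,.31],speed=.15); print(" clock",r.sense()["clock"])
E
python3 - <<'E'
from h import *
np.set_printoptions(precision=4,suppress=True)
s=dict(np.load("pics/w0.npz")); m=lens(s,"B",OBJ["B"][1:]); print(m)
assert np.linalg.norm(m[2][:2]-OBJ["B"][1:])<.005
pick("B",m[2][:2]); s=r.snapshot("wrist"); cv2.imwrite("pics/heldB.png",cv2.cvtColor(s["frame"],cv2.COLOR_RGB2BGR))
place("B",PAD["B"])
p=PAD["B"]; s=look("B",(p[0],p[1]),"placedB"); print(lens(s,"B",p), project(s,np.array([*p,.015])))
E
```

```text
(array([255.6174, 193.0675]), np.int32(311), array([0.488, 0.086, 0.034]))
B grab 0.02458420942931403 [0.488 0.086 0.187] [ 0.8151 -0.4367 -0.2347] 4.525
 lifted 0.024511229767327544
 down [ 0.4692 -0.1908  0.1999] [ 0.3611 -0.465  -1.44  ] 0.024303920394017426
 clock 9.6333
(array([258.2153, 194.9522]), np.int32(209), array([ 0.473 , -0.1916,  0.034 ])) [258.296  185.9916]
```

Run:
```python
import cv2,numpy as np
from h import cast
a=cv2.imread("pics/heldB.png");b=cv2.imread("pics/placedB.png")
cv2.imwrite("pics/v1.png",np.hstack([cv2.resize(a[60:384],(396,324*396//512)),cv2.resize(b[150:250,190:330],(396,283))[:250]])[:250] if 0 else cv2.resize(b[130:250,160:360],(800,480)))
s=dict(np.load("pics/placedB.npz")); h=cv2.cvtColor(s["frame"],cv2.COLOR_RGB2HSV)
print(cast(s,258.2,194.95,.047))
```

```text
[ 0.46918558 -0.19080263  0.047     ]
```

View pics/v1.png

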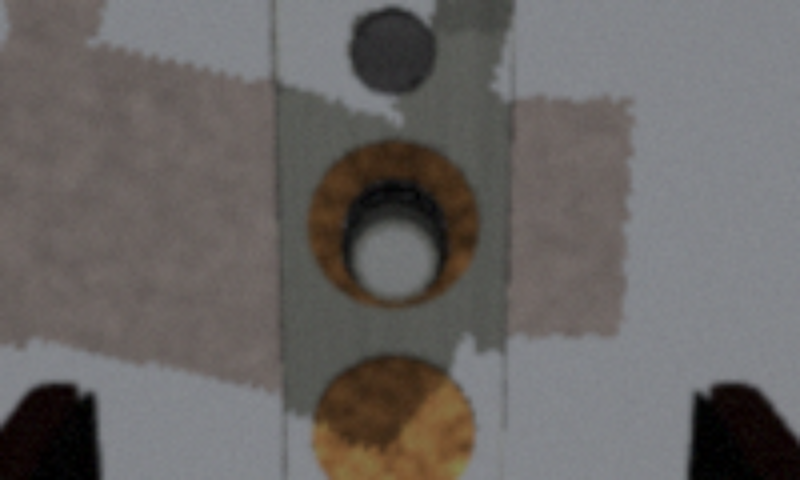

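B stands upright and its measured centre is within 0.2 mm of its pad. The pad outline is centred at (258.4,185.9), against (258.3,186.0) predicted. I'll do D next, then A, using the same routine.

```bash
cat > go.py <<'E'
import sys
from h import *
np.set_printoptions(precision=4,suppress=True)
for n in sys.argv[1]:
    xy=np.array(OBJ[n][1:]); s=look(n,xy,"pre"+n); m=lens(s,n,xy); print(n,m)
    e=np.linalg.norm(m[2][:2]-xy); print("off",e)
    if e>.008: raise SystemExit("check")
    h=.021 if n=="B" else .024
    pick(n,m[2][:2],h); place(n,PAD[n],h)
    s=look(n,PAD[n],"placed"+n); OBJ[n]=(OBJ[n][0]+.012,)+OBJ[n][1:]; q=lens(s,n,PAD[n]); print(" placed",q,q and q[2][:2]-PAD[n], r.sense()["clock"])
E
python3 go.py D
```

```text
D (array([260.1368, 194.4906]), np.int32(212), array([0.6266, 0.1303, 0.045 ]))
off 0.0005585564089982876
D grab 0.024710321455195222 [0.6266 0.1302 0.19  ] [-0.434  -0.1384  0.2894] 13.6167
 lifted 0.024453619363788898
 down [ 0.5256 -0.2033  0.2029] [-0.0552 -0.0235 -0.9684] 0.024295985596127494
 clock 18.8417
 placed (array([258.264, 198.592]), np.int32(125), array([ 0.5261, -0.2033,  0.057 ])) [ 0.0006 -0.0001] 19.1417
```

```bash
python3 go.py A && python3 go.py C; python3 -c "
import cv2,numpy as np
cv2.imwrite('pics/v2.png',np.hstack([cv2.imread('pics/pre%s.png'%n)[100:330,130:390] for n in 'AC']))"
```

```text
A (array([258.4593, 198.1333]), np.int32(135), array([0.6115, 0.3044, 0.056 ]))
off 0.0011297817991584372
A grab 0.02461598271874727 [0.6115 0.3044 0.1899] [ 0.1061  0.0864 -0.0279] 23.35
 lifted 0.02495363854018797
 down [ 0.5841 -0.2161  0.2028] [ 0.0162  0.5148 -1.8645] 0.02478971935296921
 clock 29.15
 placed (array([258.2857, 202.4286]), np.int32(63), array([ 0.5848, -0.2161,  0.068 ])) [ 0.0007 -0.0001] 29.45
C (array([262.5333, 202.9467]), np.int32(75), array([0.4681, 0.2678, 0.067 ]))
off 0.003463235211909284
C grab 0.02486436412318516 [0.4681 0.2677 0.1899] [ 0.5084 -0.074   0.4813] 33.5833
 lifted 0.024622155719658985
 down [ 0.6509 -0.2307  0.2029] [-0.0422 -0.3345 -1.4376] 0.024412222714178592
 clock 39.4167
 placed (array([270.3298, 226.75  ]), np.int32(376), array([ 0.6712, -0.2247,  0.079 ])) [0.0203 0.0059] 39.7167
```

View pics/v2.png

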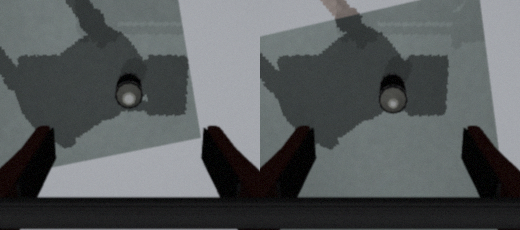

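The views before picking A and C show both upright and centred. C's placed reading, 21 mm off, is probably a wrong blob (376 px, against about 75 before). I'll retract and check in all the views.

Run:
```python
from h import *
r.reach([.50,.10,.40],O); r.wait(.5)
T,S=r.snapshot("top"),r.snapshot("scene")
w=cv2.imread("pics/placedC.png")[130:280,160:360]
np.savez("pics/T1.npz",**T)
b=lambda s,y,x:cv2.cvtColor(s["frame"],cv2.COLOR_RGB2BGR)[y,x]
cv2.imwrite("pics/v3.png",np.hstack([cv2.resize(w,(400,300)),cv2.resize(b(T,slice(140,290),slice(300,400)),(200,300)),cv2.resize(b(S,slice(180,320),slice(100,210)),(200,300))]))
cv2.imwrite("pics/v4.png",cv2.resize(b(S,slice(0,384),slice(0,512)),(768,576)))
```

```text
(no output)
```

View pics/v3.png

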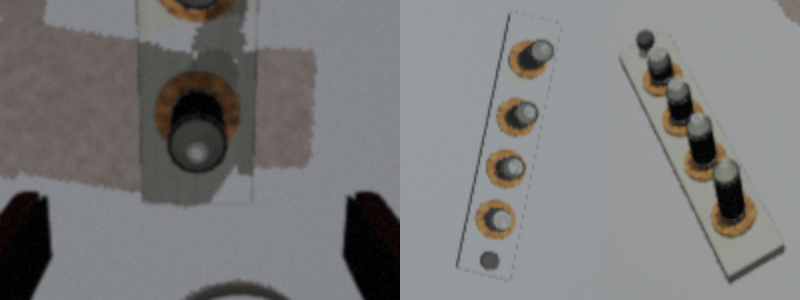

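View pics/v4.png

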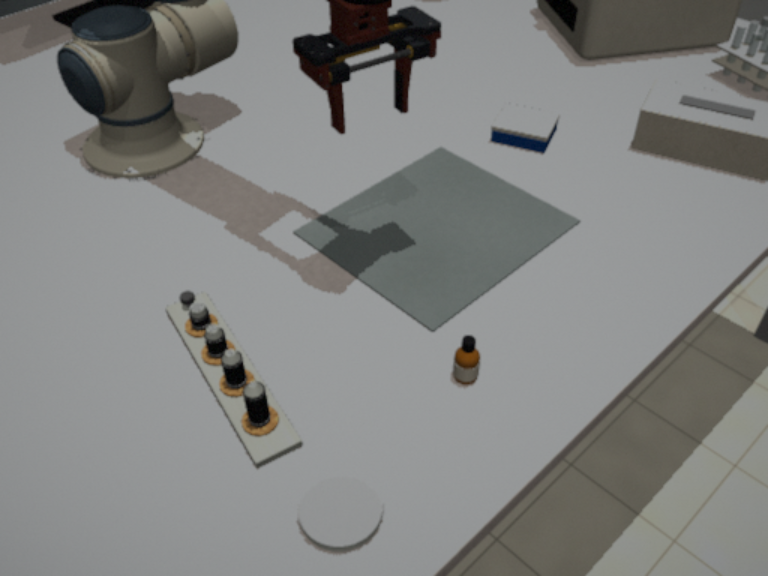

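All four objectives stand upright on the pads, rising in length from the thumbscrew, and the bottle is unmoved at (467,360). C's lens is at wrist pixel (259,206), and the rim of its cone base is centred near (258.5,202). I'll cast both and check C's foot in the scene view.

```bash
python3 - <<'E'
from h import *
np.set_printoptions(precision=4,suppress=True)
s=dict(np.load("pics/placedC.npz")); p=np.array(PAD["C"])
print("lens exp",project(s,np.array([*p,.08])),"rim exp",project(s,np.array([*p,.07])), "pad exp",project(s,np.array([*p,.015])))
u,v=project(s,np.array([*p,.08])).round().astype(int)
g=cv2.cvtColor(s["frame"],cv2.COLOR_RGB2GRAY)[v-14:v+14,u-14:u+14]
for th in (100,115,125): 
    for b in blobs(g>th,8,400): c=b[0]+[u-14,v-14]; print(th,c,b[1][4],cast(s,*c,.08)[:2]-p)
h=cv2.cvtColor(s["frame"],cv2.COLOR_RGB2HSV); m=(h[...,0]>5)&(h[...,0]<28)&(h[...,1]>90)&(h[...,2]>30)
for c,st in blobs(m,60,3000): print("pad",c,st)
E
python3 -c "
import cv2;cv2.imwrite('pics/v5.png',cv2.resize(cv2.imread('pics/placedC.png')[160:220,220:300],(800,600),interpolation=cv2.INTER_CUBIC))"
```

```text
lens exp [258.2577 206.078 ] rim exp [258.2615 202.3078] pad exp [258.2783 185.8013]
100 [258.1786 206.3214] 28 [ 0.0002 -0.0001]
115 [258.     206.5556] 9 [ 0.0004 -0.0003]
pad [257.7229   1.3976] [246   0  25   5  83]
pad [257.8827  54.9789] [235  23  48  53 946]
pad [257.8165 116.1007] [236  94  45  47 834]
pad [258.0806 179.75  ] [237 166  43  34 608]
pad [504.1321 254.9214] [495 242  17  24 280]
pad [439.2013 319.6106] [430 289  15  55 303]
pad [ 76.7972 319.0874] [ 72 291  15  53 286]
```

View pics/v5.png

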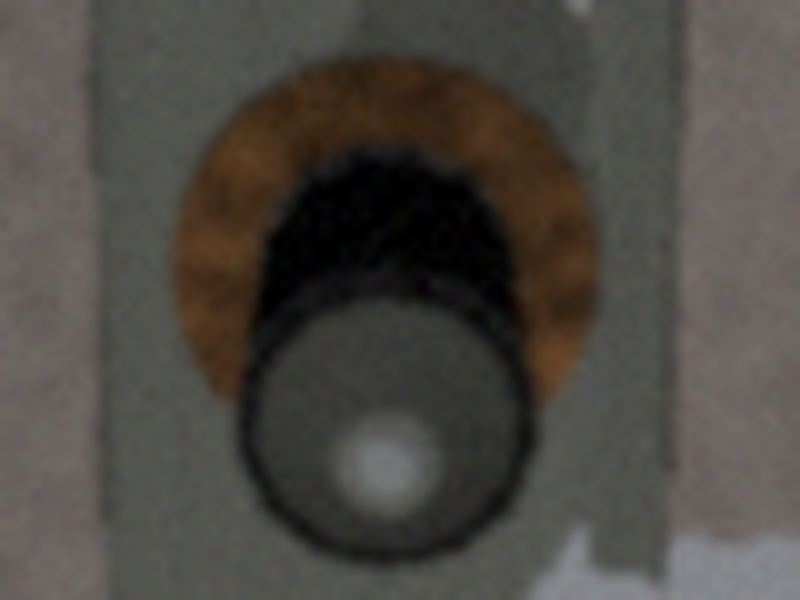

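C's lens is at (258.2,206.3), against (258.3,206.1) expected, so it is centred within 0.5 mm. It is also upright: foot and rim line up. The 21 mm reading came from a wrong blob. The arm is clear, so I'll hand in.

```bash
python3 -c "
from station import r
print(r.sense()['clock']); r.hand_in()"
```

```text
41.7
the job is handed in; nothing more can be done
```

All four objectives now stand upright on the rail pads in order of length: B (32 mm) next to the thumbscrew, then D, A and C (65 mm) at the far end. I handed the job in at 41.7 s on the robot's clock, with the arm clear of everything.

- **Centring:** the wrist-camera checks put every lens within 1 mm of its pad's centre (B 0.2, D 0.6, A 0.7, C about 0.3 mm). The camera calibration itself is only good to about 2 mm.
- **Upright and order:** the final scene and top views show all four standing, in the right order, and the oil bottle standing where it was.
- **Check that disagreed:** the first automatic reading for C was 21 mm off because it picked the wrong bright patch. A tighter re-measurement and a close-up showed C centred.
- **Grip reading:** the finger opening read about 24.6 mm on the 26 mm barrels every time. I took that as give in the finger pads, since nothing slipped.

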